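Reseat the trimmer's water regulator and set it to the green mark

ROBOT

A 7-joint arm with a two-finger parallel gripper is mounted at the origin on the work surface. World frame = base frame: x ahead of the robot, y to its left, z up, the work surface at z = 0. Lengths are in m, angles in rad, forces in N, time in s.
With the tool pointing down it reaches from about 0.4 to 0.85 m from the base axis. Payload 6.9 kg.
Tool frame: the origin (TCP) lies at the very end of the fingers, on their centre line; the grasp point (between the pads) lies 19 mm behind it; y points along the fingers, x is the direction in which the jaws open and shut, and the axes are right-handed (so a half turn about y gives the same grasp; the last joint's range is limited). The gripper opens to 85 mm and grips with 20 to 120 N. Pads are 22 mm wide; open, the fingers measure 114 mm over their backs; the gripper's body (76 mm by 85 mm) begins 54 mm behind the grasp point. The pads swing forward as they close: fully open they stand 13 mm farther back than shut.
Start: joints at [-1.067, 0.507, -0.238, 1.5, 0.126, 1.149, -0.155], TCP at [0.242, 0.576, 0.201] pointing down, gripper open.
Joint ranges: [-3.08, 3.08], [-0.24, 2.05], [-1.43, 1.35], [0, 2.5], [-1.52, 4.66], [0.17, 1.96], [-2.89, 2.89]. Speed limits (rad/s): [2.39, 2.39, 3.14, 3.14, 3.14, 3.14, 3.14].

INTERFACE

Orientations are given as a unit quaternion [x, y, z, w].
In Python, from cell import sensors, read_camera, get_calibration, order gives the robot as it stands.
- The arm moves only by the tool drive_tool, never from a script. Its arguments are lists of equal length, an entry for each row: "translation": the shift along the tool's x, y, z in m, a list of three; "rotation": the turn, a rotation vector about the tool's x, y, z in degrees, a list of three; "fingers": the closure, from 0 (fully open) to 1 (shut). A call has 1 to 20 rows; each row is the pose to reach, as a shift and turn from the pose commanded when the call began, along the tool's axes at that moment; what a row does not reach only later rows make up. A row lasts 1/12 s, in which the tool goes at most 41.7 mm and 7.16 degrees, less where a joint would pass 70% of its speed; a pose out of reach is approached as far as the arm can. A call with a gripper value outside its range is refused whole. The fingers move at their own pace and stop on an object; the grip force is fixed at half the most. Time passes only in rows, so rows that repeat a pose let the fingers close. It gives the time, the measured TCP pose, the force and the opening at its end, in the units of the state.
- sensors.read_state(): the state, without advancing time (a new reading comes with each control period).
- read_camera(name): name is "side" or "top"; returns the picture (480x640x3 uint8, blue, green, red); there is no depth.
- get_calibration(name): a dict with "intrinsics" (3x3 intrinsics, pixels), "distortion" ([k1, k2, p1, p2, k3] as OpenCV has them; the pictures are not rectified), "position" and "orientation" of the camera in the world. Camera axes: x right, y down, z forward; pixel columns grow to the right and rows downward; lengths in m; the calibration is good to about 2 mm. A picture is of the moment at which its call begins. get_calibration takes no time and is no camera call.
- order.hand_in(): hands the job in, once; it reports no verdict.
The state is a dict: "clock": time; "qpos": joint angles; "qd": joint speeds; "tau": joint torques, N m; "eef_pos": TCP position; "tool_rot": TCP orientation; "force": force on the tool from outside, world axes, zero at the start; "wrist_torque": the same for the moment, N m; "opening": opening from 0.0 (shut) to 1.0 (fully open).
Only numpy, scipy, OpenCV 4.12 (cv2) and the standard library are available. Lean on these libraries where they do the work, as an engineer would, in place of code of your own. Each camera call takes 0.05 s, during which the arm holds its last target.

TASK

Reset the water regulator on the lab bench: push its blue handwheel round clockwise (seen from above) until you feel it screwed down firmly on its seat, without forcing it, then turn it back anticlockwise until the red pointer at the rim stands at the green mark. Go by the pointer, not by the wheel, for the wheel has play; leave the things around the regulator alone and let go at the end.

Things in the scene. Friction and masses are not known exactly. Their poses are not given: they have to be found in the camera images.
- valve: The water regulator, fixed to the bench: brass pillar on a steel flange, copper pipe stubs along its y axis. Origin at bench level on its vertical axis, about which all on it turns. Above the pillar: white scale disc (radius 98 mm, top at 72 mm), red pointer (75 to 81 mm high), blue handwheel (radius 60 mm, top face at 96 mm; steel hub button, radius 14 mm, 6 mm higher).
- handwheel: Blue disc handwheel, radius 60 mm, with 3 upright black posts (12 mm diameter, 32 mm tall, on a 48 mm radius circle). Origin on the axis at bench level, z up, x roughly the way the pointer points. Anticlockwise from above (growing yaw) opens, clockwise shuts. It drives the pointer with play: on reversing it moves up to 0.3 rad before the pointer follows. It stays where it is left.
- post1 (a point): Centre of the top of a black post, 128 mm high, 60 degrees anticlockwise of the handwheel's x axis. Pushing a post along its circle takes a steady 3 N or so while the pointer moves; on the seat it gets springy and rises by about 1.7 N per mm. 9 to 15 N there is firmly seated; over 25 N on the wheel is forcing it. Let go there, it springs back a little, which does no harm.
- post2 (a point): The same for the post opposite the handwheel's x axis (180 degrees).
- post3 (a point): The same for the post 60 degrees clockwise of the handwheel's x axis.
- pointer_tip (a point): Tip of the red pointer, which sticks out from under the far rim of the handwheel: 80 mm from the regulator's axis, at 81 mm height. Pointer 4 mm wide at the tip. It travels from the shut mark (clockwise end) anticlockwise by up to 3.0 rad.
- shut_mark (a point): The broad black line on the white scale disc, 87 mm from the axis, 72 mm high. The disc sits somewhat twisted, so the seat lies near this line but up to about 0.2 rad to either side of it: where exactly is found only by feel.
- green_mark: Green clip on the rim of the scale disc, 8 mm wide. Origin at bench level on the regulator's axis; its x axis points from there through the middle of the clip. The pointer is right when its tip lies on that line.
- green_clip (a point): Middle of the clip's inner end, 84 mm from the axis, on its top at 77 mm height.
- bowl: Black rubber mixing bowl, 110 mm across, 60 mm high; origin at its underside. Leave alone.
- bottle: Small clear bottle, 56 mm across, 120 mm high; origin at its underside. Leave alone.
- block: Teal polishing block, 70 x 45 x 30 mm; origin at its underside. Leave alone.
- brush: Bench brush, 180 mm long, lying flat along its x axis. Leave alone.
Mind the look-alikes: they are no part of the job. There is more than one size of the valve; the job needs the middle-sized.

How it is judged:
By the outcome, as a careful person would: the job done as asked, in the order asked, and still so for the second after the job is handed in, with the robot touching nothing.
It also fails if it takes over 72 s, if anything falls off the work surface, if the arm or the gripper's body presses on something with over 40 N, if the wrist force passes 120 N, or if a joint passes its speed limit or range.

## Working session

There is one attempt and no reset: what is moved stays moved. The work goes in short steps, Python scripts to look and compute and a tool call to move; the robot and the scene stay as the last step left them, time stands still between calls to the robot, and variables do not carry over. Pictures are saved under pics/ and viewed, and the job is handed in when it is done.

Besides the shell and the picture viewer there is one more tool, called after ">>>" as name(argument=value, ...) on one line, values as JSON. drive_tool: Moves the arm, as the interface text tells. Its arguments: {"type":"object","properties":{"translation":{"type":"array","items":{"type":"array","items":{"type":"number"}}},"rotation":{"type":"array","items":{"type":"array","items":{"type":"number"}}},"fingers":{"type":"array","items":{"type":"number"}}},"required":["translation","rotation","fingers"]}

```bash
mkdir -p pics; ls; python3 - <<'E'
from cell import sensors, read_camera, get_calibration
import cv2
for n in ("side","top"):
    cv2.imwrite(f"pics/{n}0.png",read_camera(n)); c=get_calibration(n); print(n,c)
s=sensors.read_state()
print(s)
E
```

```text
pics
side {'intrinsics': array([[482.88848044,   0.        , 316.14261717],
       [  0.        , 482.88848044, 239.82345977],
       [  0.        ,   0.        ,   1.        ]]), 'distortion': array([-0.10458545,  0.        ,  0.        ,  0.        ,  0.        ]), 'position': array([ 0.24365426, -0.81851888,  0.71443363]), 'orientation': array([ 0.88058795, -0.1904386 ,  0.08799496, -0.4249175 ])}
top {'intrinsics': array([[586.58659684,   0.        , 321.42170927],
       [  0.        , 586.58659684, 238.15851174],
       [  0.        ,   0.        ,   1.        ]]), 'distortion': array([-0.17881547,  0.        ,  0.        ,  0.        ,  0.        ]), 'position': array([ 0.43599148, -0.11990672,  1.52608572]), 'orientation': array([ 0.71161227, -0.70100322,  0.02543302, -0.03944139])}
{'clock': 0.1, 'qpos': array([-1.06752953,  0.50824259, -0.23751967,  1.50102956,  0.12570402,
        1.14891259, -0.15486349]), 'qd': array([ 0.00153993, -0.00173814, -0.00073512, -0.00210883,  0.00102136,
        0.00069619,  0.00036836]), 'tau': array([-3.88435117e-03, -6.21843553e+01, -2.19428837e+00, -2.50206363e+01,
        1.25535807e-02,  7.89555634e-03,  1.45580248e-05]), 'eef_pos': array([0.24198274, 0.5757112 , 0.20052432]), 'tool_rot': array([ 0.58926899,  0.39087431, -0.39180254, -0.5886171 ]), 'force': array([ 0.46137535, -0.30144699, -0.38139628]), 'wrist_torque': array([-0.02848354,  0.01326006,  0.0272276 ]), 'opening': 0.9986617970995793}
```

View pics/top0.png

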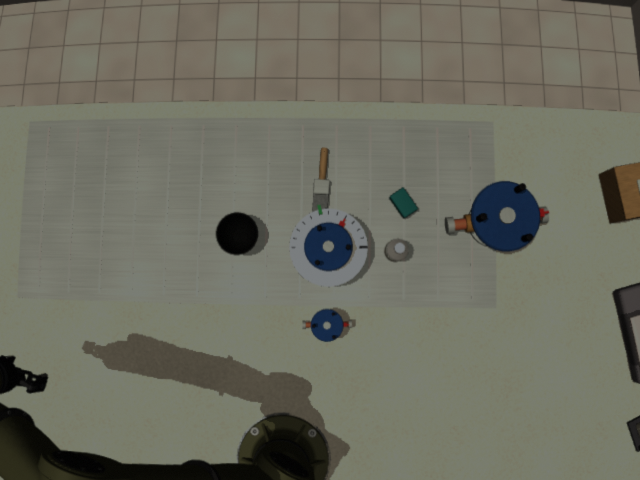

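View pics/side0.png

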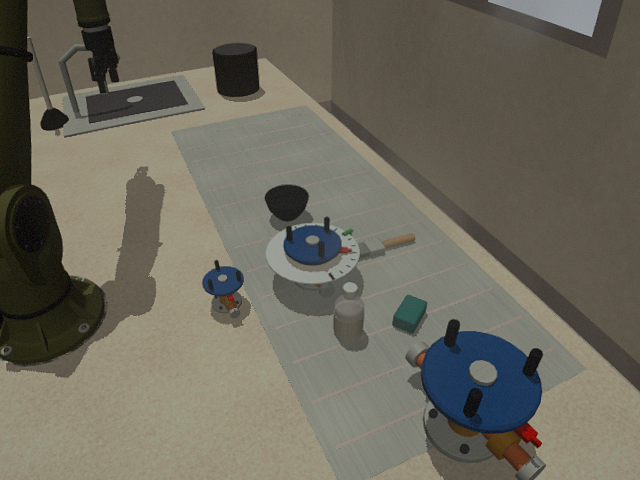

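Candidates: the big valve at top (508,215), the small one at (327,325), and the middle-sized one with a white scale disc at (328,247). I choose the middle one and check it in a crop.

```bash
cat > h.py <<'E'
import numpy as np, cv2
from scipy.spatial.transform import Rotation as R
from cell import sensors, read_camera, get_calibration
def ray(n,uv):
    c=get_calibration(n)
    p=cv2.undistortPoints(np.array(uv,float).reshape(-1,1,2),c["intrinsics"],c["distortion"]).reshape(-1,2)
    d=np.c_[p,np.ones(len(p))]@R.from_quat(c["orientation"]).as_matrix().T
    return c["position"],d
def plane(n,uv,z):
    o,d=ray(n,uv); return o+d*((z-o[2])/d[:,2])[:,None]
def proj(n,P):
    c=get_calibration(n); Rm=R.from_quat(c["orientation"]).as_matrix().T
    return cv2.projectPoints(np.array(P,float).reshape(-1,3),cv2.Rodrigues(Rm)[0],-Rm@c["position"],c["intrinsics"],c["distortion"])[0].reshape(-1,2)
def blobs(mask,off=(0,0),amin=4):
    n,l,s,c=cv2.connectedComponentsWithStats(mask.astype(np.uint8))
    return [(c[i]+off,int(s[i,4])) for i in range(1,n) if s[i,4]>=amin]
def hsv(im): return cv2.cvtColor(im,cv2.COLOR_BGR2HSV)
E
cat > m.py <<'E'
from h import *
def measure(tag=None,clip=True):
    im=read_camera("top"); x0,y0,x1,y1=278,195,380,300
    c=im[y0:y1,x0:x1]; h=hsv(c); H,S,V=[h[...,i].astype(int) for i in range(3)]
    if tag: cv2.imwrite(f"pics/{tag}.png",cv2.resize(c,None,fx=5.5,fy=5.5,interpolation=cv2.INTER_CUBIC))
    out={}
    out['blue']=blobs((abs(H-110)<12)&(S>120)&(V>40),(x0,y0),100)
    out['red']=blobs(((H<8)|(H>172))&(S>130)&(V>60),(x0,y0))
    out['green']=blobs((abs(H-65)<20)&(S>100)&(V>40),(x0,y0))
    out['black']=blobs((V<45)&(S<150),(x0,y0))
    return im,out
if __name__=="__main__":
    im,o=measure("crop0")
    for k,v in o.items(): print(k,[(a.round(1).tolist(),s) for a,s in v])
    s=cv2.cvtColor(im,cv2.COLOR_BGR2GRAY)
    i2=read_camera("side"); cv2.imwrite("pics/scrop0.png",cv2.resize(i2[190:360,240:440],None,fx=3.5,fy=3.5,interpolation=cv2.INTER_CUBIC))
E
python3 m.py
```

```text
blue [([327.9, 246.4], 1529)]
red [([341.8, 222.9], 29)]
green [([319.4, 209.1], 25)]
black [([318.8, 227.2], 19), ([348.5, 246.9], 19), ([362.2, 246.4], 8), ([316.8, 262.2], 17)]
```

View pics/crop0.png

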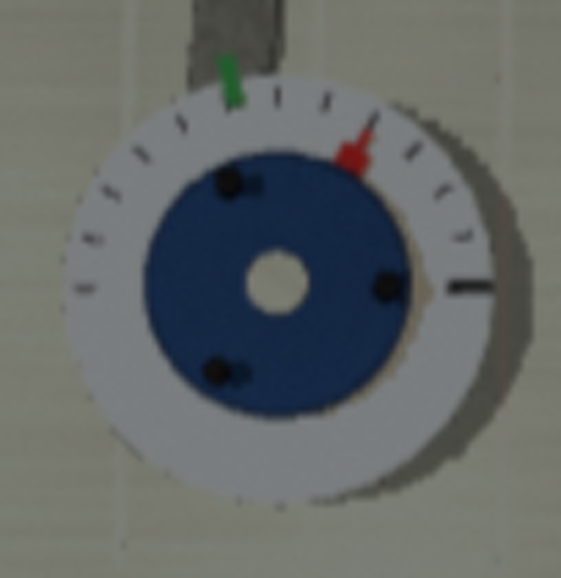

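View pics/scrop0.png

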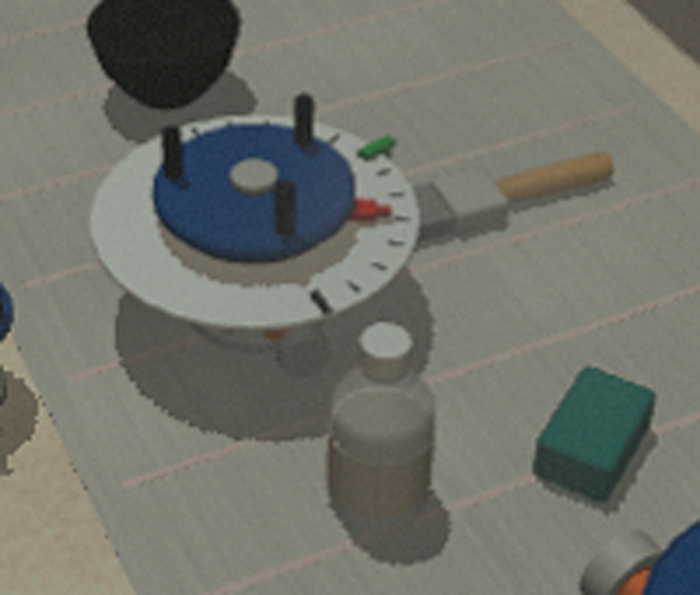

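The crop confirms the middle valve: the only one with the white scale disc. Pointer tip is at about top (345,219), green clip (319.4,209), shut line (362,246), posts (319,227), (348,247), (317,262). Next step is turning these into world positions.

```bash
python3 - <<'E'
from h import *
im=cv2.imread("pics/top0.png"); 
# hub button ellipse
x0,y0=278,195
c=im[y0:300,x0:380]; h=hsv(c).astype(int); H,S,V=h[...,0],h[...,1],h[...,2]
hub=((S<60)&(V>110)).astype(np.uint8)
yy,xx=np.mgrid[0:c.shape[0],0:c.shape[1]]
hub[(xx+x0-328)**2+(yy+y0-246.4)**2>12**2]=0
b=blobs(hub,(x0,y0),20);print('hub',b)
A=plane("top",[b[0][0]],0.102)[0]; print('hub axis',A)
# disc outer: white-ish mask, fit ellipse on blue rim
bl=((abs(H-110)<12)&(S>120)&(V>40)).astype(np.uint8)
cnt=max(cv2.findContours(bl,cv2.RETR_EXTERNAL,cv2.CHAIN_APPROX_NONE)[0],key=len).reshape(-1,2)+[x0,y0]
P=plane("top",cnt,0.096)[:,:2]
M=np.c_[2*P,np.ones(len(P))]; s=np.linalg.lstsq(M,(P**2).sum(1),rcond=None)[0]
print('wheel axis',s[:2],'r',np.sqrt(s[2]+s[0]**2+s[1]**2))
C=s[:2]
for k,uv,z in (('p1',(318.8,227.2),.128),('p3',(348.5,246.9),.128),('p2',(316.8,262.2),.128),('shut',(362.2,246.4),.072),('ptr',(345.2,218.3),.081),('ptrblob',(341.8,222.9),.080),('clip',(319.4,209.1),.077)):
    p=plane("top",[uv],z)[0,:2]; d=p-C; print(k,p.round(4),'r',np.hypot(*d).round(4),'yaw',np.degrees(np.arctan2(d[1],d[0])).round(1))
s=sensors.read_state(); Rm=R.from_quat(s['tool_rot']).as_matrix(); print(Rm.round(3))
for k,uv,z in (('bowl',(237,233),.06),('bottle',(397,247),.12)): print(k,plane("top",[uv],z)[0])
E
```

```text
hub [(array([327.81818182, 245.79220779]), 77)]
hub axis [ 0.54841753 -0.10649184  0.102     ]
wheel axis [ 0.54675442 -0.10600683] r 0.055044914158004596
p1 [ 0.5908 -0.0844] r 0.049 yaw 26.1
p3 [ 0.5444 -0.1562] r 0.0502 yaw -92.7
p2 [ 0.5067 -0.081 ] r 0.0472 yaw 148.1
shut [ 0.5505 -0.1917] r 0.0858 yaw -87.5
ptr [ 0.6191 -0.1484] r 0.0839 yaw -30.4
ptrblob [ 0.6076 -0.1401] r 0.0698 yaw -29.3
clip [ 0.6419 -0.0839] r 0.0976 yaw 13.1
[[ 0.387 -0.    -0.922]
 [ 0.922 -0.001  0.387]
 [-0.001 -1.     0.   ]]
bowl [0.58080326 0.12396818 0.06      ]
bottle [ 0.54642277 -0.27315813  0.12      ]
```

Axis is about (0.5475, -0.106), post2 at (0.507, -0.081), tool x at yaw 67°. Plan: straddle post2 (opposite the pointer, so the pointer stays visible), jaws tangential. First move: above post2 at z about 0.2.

>>> drive_tool(translation=[[-0.03,0,-0.03],[-0.06,0,-0.06],[-0.09,0,-0.09],[-0.12,0,-0.12],[-0.15,0,-0.15],[-0.18,0,-0.18],[-0.21,0,-0.21],[-0.24,0,-0.24],[-0.27,0,-0.27],[-0.3,0,-0.3],[-0.33,0,-0.33],[-0.36,0,-0.36],[-0.39,0,-0.39],[-0.42,0,-0.42],[-0.45,0,-0.447],[-0.475,0,-0.472],[-0.49,0,-0.487],[-0.503,0,-0.499],[-0.503,0,-0.499],[-0.503,0,-0.499]], rotation=[[0,0,0],[0,0,0],[0,1,0],[0,2,0],[0,3,0],[0,4,0],[0,5,0],[0,6,0],[0,7,0],[0,8,0],[0,9,0],[0,9,0],[0,9,0],[0,9,0],[0,9,0],[0,9,0],[0,9,0],[0,9,0],[0,9,0],[0,9,0]], fingers=[0.5,0.7,0.7,0.7,0.7,0.7,0.7,0.7,0.7,0.7,0.7,0.7,0.7,0.7,0.7,0.7,0.7,0.7,0.7,0.7])

```text
clock: 1.87
eef_pos: [0.5071, -0.0816, 0.2009]
tool_rot: [-0.618, -0.343, 0.343, 0.618]
force: [0.2, 1.1, 0.0]
opening: 0.309
```

```bash
python3 - <<'E'
from h import *
a=read_camera("top");b=read_camera("side")
cv2.imwrite("pics/t1.png",cv2.resize(a[160:320,240:440],None,fx=3.5,fy=3.5,interpolation=cv2.INTER_CUBIC))
cv2.imwrite("pics/s1.png",cv2.resize(b[130:330,210:450],None,fx=3,fy=3,interpolation=cv2.INTER_CUBIC))
s=sensors.read_state();print(s['qpos'].round(2),R.from_quat(s['tool_rot']).as_matrix().round(3))
E
```

```text
[ 0.07  0.33  0.05  1.79 -0.02  1.02  1.15] [[ 0.526 -0.001 -0.851]
 [ 0.851  0.001  0.526]
 [ 0.    -1.     0.001]]
```

View pics/t1.png

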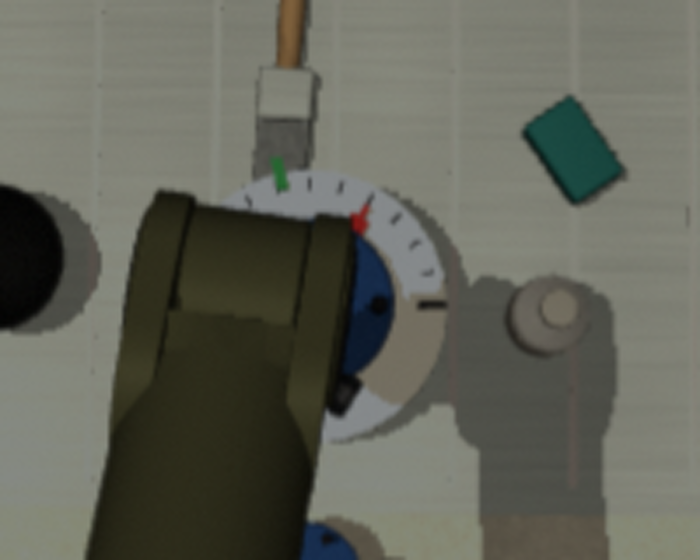

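View pics/s1.png

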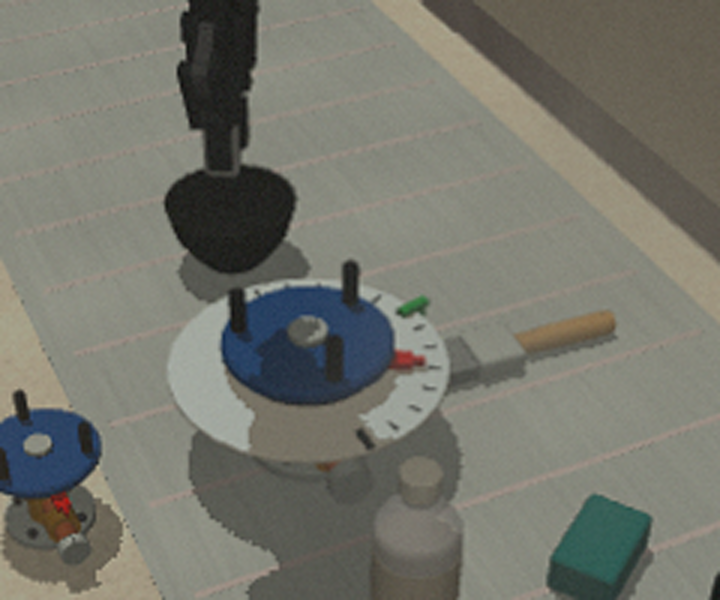

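The pointer and green clip stay in view of the top camera with the arm over post2; the gripper hangs above post2 in the side view. Lowering straight down with a 26 mm jaw gap.

>>> drive_tool(translation=[[0,0.025,0],[0,0.05,0],[0,0.06,0],[0,0.068,0],[0,0.076,0],[0,0.084,0],[0,0.09,0],[0,0.096,0],[0,0.097,0],[0,0.097,0]], rotation=[[0,0,0],[0,0,0],[0,0,0],[0,0,0],[0,0,0],[0,0,0],[0,0,0],[0,0,0],[0,0,0],[0,0,0]], fingers=[0.7,0.7,0.7,0.7,0.7,0.7,0.7,0.7,0.7,0.7])

```text
clock: 2.8
eef_pos: [0.5072, -0.0808, 0.1041]
tool_rot: [-0.618, -0.344, 0.344, 0.618]
force: [-0.3, 0.5, 0.6]
opening: 0.299
```

```bash
python3 - <<'E'
from h import *
b=read_camera("side")
cv2.imwrite("pics/s2.png",cv2.resize(b[190:300,240:380],None,fx=5,fy=5,interpolation=cv2.INTER_CUBIC))
s=sensors.read_state();print(s['eef_pos'],s['force'])
E
```

```text
[ 0.50741471 -0.08093844  0.1043826 ] [-0.16903191  0.11406167 -0.13277799]
```

View pics/s2.png

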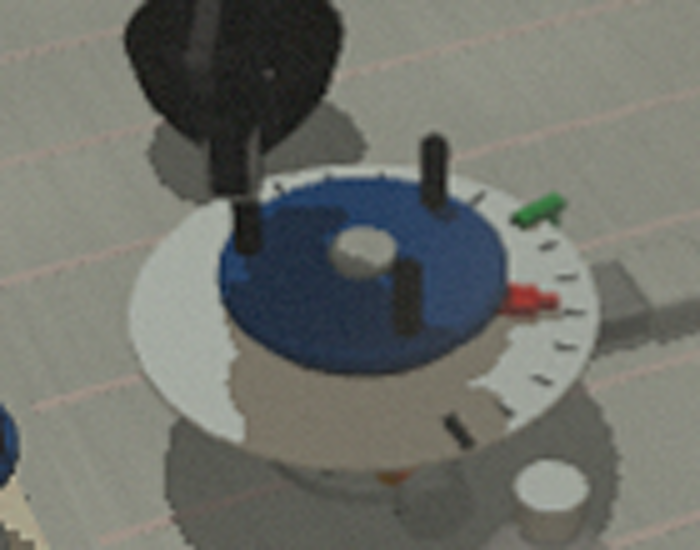

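```bash
python3 - <<'E'
from h import *
s=sensors.read_state();T=s['eef_pos'];x=R.from_quat(s['tool_rot']).as_matrix()[:,0]
for z in (.104,.110,.115,.12):
  for k in (-.013,0,.013):
    P=T+k*x;P[2]=z; print(z,k,((proj("side",[P])[0]-[240,190])*5).round())
print('post2 base/top',((proj("side",[[.5068,-.0809,.096],[.5068,-.0809,.128]])-[240,190])*5).round())
p1=[.5475+.048*np.cos(np.radians(26.5)),-.1063+.048*np.sin(np.radians(26.5))]
print('post1 base/top',((proj("side",[[*p1,.096],[*p1,.128]])-[240,190])*5).round())
E
```

```text
0.104 -0.013 [234. 246.]
0.104 0 [240. 227.]
0.104 0.013 [246. 208.]
0.11 -0.013 [234. 235.]
0.11 0 [239. 215.]
0.11 0.013 [245. 196.]
0.115 -0.013 [233. 225.]
0.115 0 [239. 205.]
0.115 0.013 [244. 186.]
0.12 -0.013 [233. 215.]
0.12 0 [238. 196.]
0.12 0.013 [244. 177.]
post2 base/top [[239. 242.]
 [236. 180.]]
post1 base/top [[427. 196.]
 [428. 135.]]
```

```bash
python3 - <<'E'
from h import *
T=np.array([.5071,-.0816,.2009]);x=np.array([.526,.851,0])
for k in (-.013,0,.013): print(k,proj("side",[T+k*x])[0],((proj("side",[T+k*x])[0]-[210,130])*3).round())
b=read_camera("side"); c=b[195:255,265:305].astype(float)*1.8
cv2.imwrite("pics/s3.png",cv2.resize(np.clip(c+20,0,255).astype(np.uint8),None,fx=9,fy=9,interpolation=cv2.INTER_CUBIC))
E
```

```text
-0.013 [284.60181506 199.7554075 ] [224. 209.]
0 [285.82704318 196.02193264] [227. 198.]
0.013 [287.02615989 192.36986256] [231. 187.]
```

View pics/s3.png

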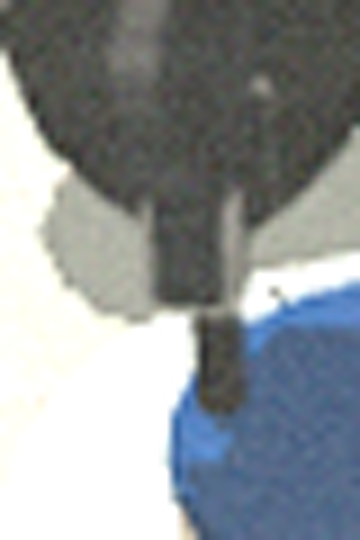

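```bash
python3 - <<'E'
from h import *
T=np.array([.242,.5757,.2005]);x=np.array([.387,.922,0])
b=cv2.imread("pics/side0.png")
for dz in (0,.013,.03):
  for k in (-.0425,.0425):
    q=proj("side",[T+k*x+[0,0,dz]])[0];print(dz,k,q.round(1))
    cv2.circle(b,(int(round(q[0])),int(round(q[1]))),1,(0,255,0) if dz==0 else (0,0,255) if dz<.02 else (255,0,0),-1)
cv2.imwrite("pics/s4.png",cv2.resize(b[20:120,60:160],None,fx=6,fy=6,interpolation=cv2.INTER_NEAREST))
E
```

```text
0 -0.0425 [108.3 107.9]
0 0.0425 [117.7  96. ]
0.013 -0.0425 [107.1 103.5]
0.013 0.0425 [116.7  91.7]
0.03 -0.0425 [105.6  97.6]
0.03 0.0425 [115.3  86. ]
```

View pics/s4.png

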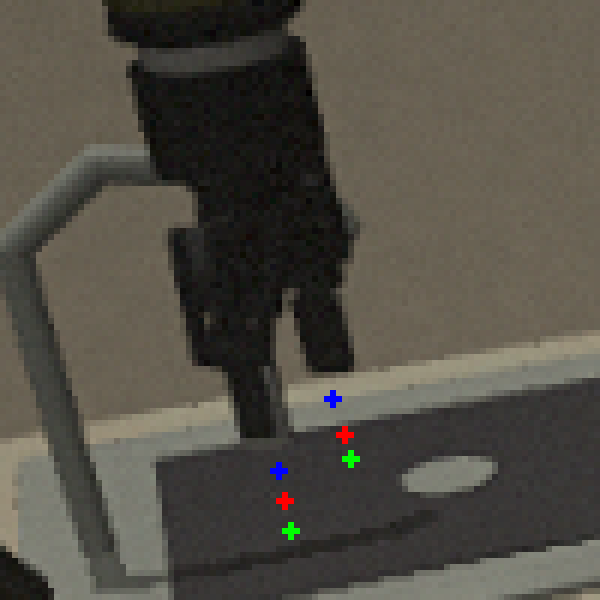

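The side view shows the fingertips about 25 mm higher than the reported TCP (near tip at side (285.5,229), post visible below it). I'll lower in small, force-watched steps.

>>> drive_tool(translation=[[0,0.003,0],[0,0.006,0],[0,0.006,0]], rotation=[[0,0,0],[0,0,0],[0,0,0]], fingers=[0.7,0.7,0.7])

```text
clock: 3.15
eef_pos: [0.5071, -0.0808, 0.0979]
tool_rot: [-0.618, -0.344, 0.344, 0.618]
force: [-0.6, 1.2, 0.2]
opening: 0.3
```

```bash
python3 - <<'E'
from h import *
b=read_camera("side"); c=b[195:255,265:305].astype(float)*1.8
cv2.imwrite("pics/s5.png",cv2.resize(np.clip(c+20,0,255).astype(np.uint8),None,fx=9,fy=9,interpolation=cv2.INTER_CUBIC))
s=sensors.read_state();print(s['eef_pos'],s['force'])
E
```

```text
[ 0.50711243 -0.08084804  0.09804481] [-0.00851992  0.373957   -0.70723364]
```

View pics/s5.png

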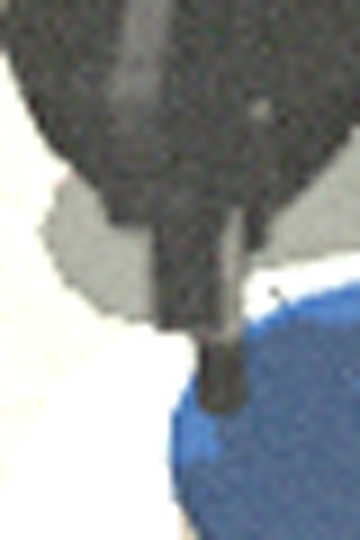

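>>> drive_tool(translation=[[0,0.003,0],[0,0.006,0],[0,0.008,0],[0,0.008,0]], rotation=[[0,0,0],[0,0,0],[0,0,0],[0,0,0]], fingers=[0.7,0.7,0.7,0.7])

```text
clock: 3.53
eef_pos: [0.507, -0.0808, 0.0897]
tool_rot: [-0.618, -0.344, 0.344, 0.618]
force: [-0.7, 0.3, -0.3]
opening: 0.301
```

>>> drive_tool(translation=[[0,0.002,0],[0,0.004,0],[0,0.006,0],[0,0.006,0]], rotation=[[0,0,0],[0,0,0],[0,0,0],[0,0,0]], fingers=[0.7,0.7,0.7,0.7])

```text
clock: 3.87
eef_pos: [0.5071, -0.0808, 0.0839]
tool_rot: [-0.618, -0.344, 0.344, 0.618]
force: [-0.1, -0.4, -0.3]
opening: 0.299
```

```bash
python3 - <<'E'
from h import *
b=read_camera("side"); c=b[195:255,265:305].astype(float)*1.8
cv2.imwrite("pics/s6.png",cv2.resize(np.clip(c+20,0,255).astype(np.uint8),None,fx=9,fy=9,interpolation=cv2.INTER_CUBIC))
s=sensors.read_state();print(s['eef_pos'],s['force'])
E
```

```text
[ 0.50714396 -0.08085388  0.08405271] [-0.62433068 -0.64771146 -0.35830265]
```

View pics/s6.png

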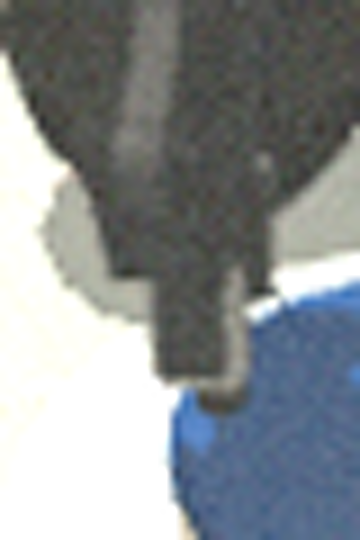

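Tips now well around post2 (tip near side row 237, post bottom row 240), no contact forces. Turning clockwise about the axis by 40°: safely short of the seat.

>>> drive_tool(translation=[[0.0021,0,0],[0.0042,0,-0.0002],[0.0063,0,-0.0004],[0.0083,0,-0.0007],[0.0104,0,-0.0011],[0.0124,0,-0.0016],[0.0144,0,-0.0022],[0.0164,0,-0.0029],[0.0184,0,-0.0037],[0.0203,0,-0.0045],[0.0222,0,-0.0054],[0.024,0,-0.0064],[0.0258,0,-0.0075],[0.0275,0,-0.0087],[0.0292,0,-0.0099],[0.0309,0,-0.0112]], rotation=[[0,2.5,0],[0,5,0],[0,7.5,0],[0,10,0],[0,12.5,0],[0,15,0],[0,17.5,0],[0,20,0],[0,22.5,0],[0,25,0],[0,27.5,0],[0,30,0],[0,32.5,0],[0,35,0],[0,37.5,0],[0,40,0]], fingers=[0.7,0.7,0.7,0.7,0.7,0.7,0.7,0.7,0.7,0.7,0.7,0.7,0.7,0.7,0.7,0.7])

```text
clock: 5.25
eef_pos: [0.5325, -0.0615, 0.0843]
tool_rot: [0.699, 0.11, -0.111, -0.698]
force: [-2.0, -2.7, 0.4]
opening: 0.299
```

```bash
cat > st.py <<'E'
from h import *
import sys
C=np.array([.5475,-.1063])
def st():
    s=sensors.read_state();Rm=R.from_quat(s['tool_rot']).as_matrix();x=Rm[:,0]
    d=s['eef_pos'][:2]-C;r=np.hypot(*d);th=np.degrees(np.arctan2(d[1],d[0]))
    ty=np.degrees(np.arctan2(x[1],x[0]))
    e=d/r; t=np.array([-e[1],e[0]])
    print('t',round(s['clock'],2),'r',r.round(4),'th',th.round(1),'toolyaw+90',round(ty+90,1),'z',s['eef_pos'][2].round(4),'Ft(ccw+) %.2f Fr %.2f Fz %.2f'%(s['force'][:2]@t,s['force'][:2]@e,s['force'][2]),'Mz*',s['wrist_torque'].round(2))
def pics(k,view="both"):
    a=read_camera("top")[185:305,270:390]; b=read_camera("side")[195:295,245:375]
    a=cv2.resize(a,(480,480),interpolation=cv2.INTER_CUBIC); b=cv2.resize(b,None,fx=2.4,fy=2.4,interpolation=cv2.INTER_CUBIC)
    b=cv2.copyMakeBorder(b,0,480-b.shape[0],0,0,cv2.BORDER_CONSTANT)
    cv2.imwrite(f"pics/{k}.png",np.clip(np.hstack([a,b]).astype(float)*1.5,0,255).astype(np.uint8))
if __name__=="__main__":
    st(); 
    if len(sys.argv)>1: pics(sys.argv[1])
E
python3 st.py c1
```

```text
t 5.25 r 0.0472 th 108.5 toolyaw+90 108.0 z 0.0843 Ft(ccw+) 2.76 Fr -1.97 Fz 0.43 Mz* [-0.63  0.4   0.02]
```

View pics/c1.png

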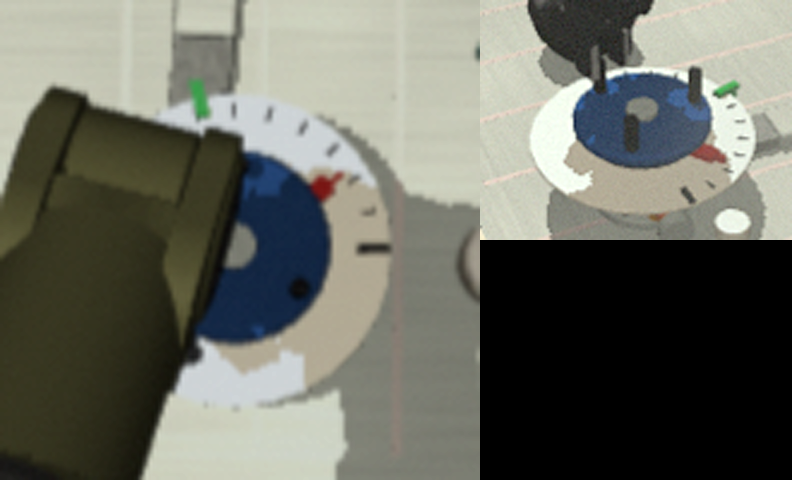

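Pointer has moved to about yaw -52°, tangential force 2.8 N as expected. 20° more, then small steps.

>>> drive_tool(translation=[[0.0021,0,0],[0.0042,0,-0.0002],[0.0063,0,-0.0004],[0.0083,0,-0.0007],[0.0104,0,-0.0011],[0.0124,0,-0.0016],[0.0144,0,-0.0022],[0.0164,0,-0.0029]], rotation=[[0,2.5,0],[0,5,0],[0,7.5,0],[0,10,0],[0,12.5,0],[0,15,0],[0,17.5,0],[0,20,0]], fingers=[0.7,0.7,0.7,0.7,0.7,0.7,0.7,0.7])

```text
clock: 6.02
eef_pos: [0.5487, -0.0586, 0.0841]
tool_rot: [0.707, -0.012, 0.011, -0.707]
force: [-2.5, -1.7, 1.5]
opening: 0.298
```

```bash
python3 st.py c2
```

```text
t 6.02 r 0.0477 th 88.6 toolyaw+90 88.2 z 0.0841 Ft(ccw+) 2.44 Fr -1.80 Fz 1.50 Mz* [-0.45  0.57  0.01]
```

View pics/c2.png

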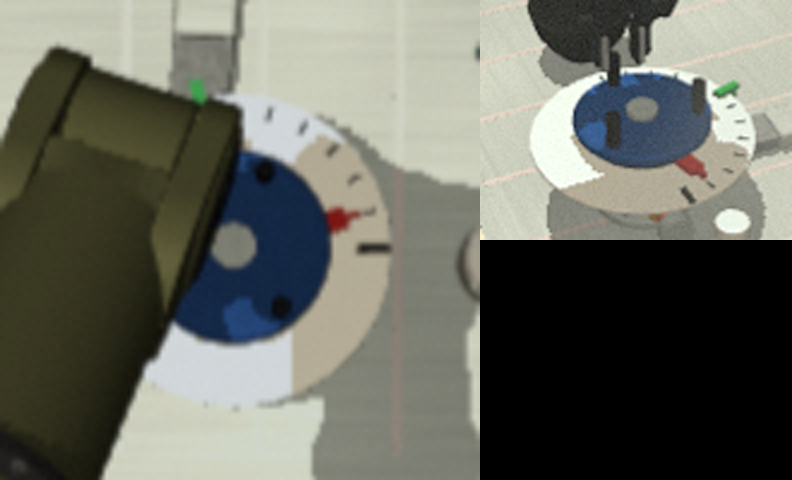

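>>> drive_tool(translation=[[0.0013,0,0],[0.0025,0,-0.0001],[0.0025,0,-0.0001]], rotation=[[0,1.5,0],[0,3,0],[0,3,0]], fingers=[0.7,0.7,0.7])

```text
clock: 6.37
eef_pos: [0.5519, -0.0584, 0.0842]
tool_rot: [0.706, -0.03, 0.03, -0.706]
force: [-2.3, -2.1, 0.7]
opening: 0.3
```

```bash
python3 st.py
```

```text
t 6.37 r 0.0482 th 84.7 toolyaw+90 85.1 z 0.0842 Ft(ccw+) 2.14 Fr -2.34 Fz 0.72 Mz* [-0.36  0.56  0.04]
```

>>> drive_tool(translation=[[0.0013,0,0],[0.0025,0,-0.0001],[0.0025,0,-0.0001]], rotation=[[0,1.5,0],[0,3,0],[0,3,0]], fingers=[0.7,0.7,0.7])

```text
clock: 6.62
eef_pos: [0.5547, -0.0585, 0.0842]
tool_rot: [-0.705, 0.049, -0.049, 0.705]
force: [-2.3, -1.7, -0.7]
opening: 0.301
```

```bash
python3 st.py
```

```text
t 6.62 r 0.0483 th 81.4 toolyaw+90 82.1 z 0.0842 Ft(ccw+) 2.07 Fr -1.99 Fz -0.75 Mz* [-0.34  0.58 -0.01]
```

>>> drive_tool(translation=[[0.0013,0,0],[0.0025,0,-0.0001],[0.0025,0,-0.0001]], rotation=[[0,1.5,0],[0,3,0],[0,3,0]], fingers=[0.7,0.7,0.7])

```text
clock: 6.87
eef_pos: [0.5573, -0.059, 0.0842]
tool_rot: [0.704, -0.067, 0.067, -0.704]
force: [-3.2, -1.7, -0.4]
opening: 0.298
```

```bash
python3 st.py
```

```text
t 6.87 r 0.0483 th 78.3 toolyaw+90 79.1 z 0.0842 Ft(ccw+) 2.84 Fr -2.28 Fz -0.43 Mz* [-0.27  0.58  0.03]
```

>>> drive_tool(translation=[[0.0013,0,0],[0.0025,0,-0.0001],[0.0025,0,-0.0001]], rotation=[[0,1.5,0],[0,3,0],[0,3,0]], fingers=[0.7,0.7,0.7])

```text
clock: 7.12
eef_pos: [0.5597, -0.0595, 0.0842]
tool_rot: [-0.702, 0.086, -0.086, 0.702]
force: [-2.6, -0.8, -1.0]
opening: 0.3
```

```bash
python3 st.py
```

```text
t 7.12 r 0.0484 th 75.4 toolyaw+90 76.1 z 0.0842 Ft(ccw+) 2.37 Fr -1.41 Fz -0.99 Mz* [-0.18  0.56  0.03]
```

>>> drive_tool(translation=[[0.0013,0,0],[0.0025,0,-0.0001],[0.0025,0,-0.0001]], rotation=[[0,1.5,0],[0,3,0],[0,3,0]], fingers=[0.7,0.7,0.7])

```text
clock: 7.37
eef_pos: [0.5621, -0.0602, 0.0843]
tool_rot: [-0.699, 0.104, -0.104, 0.699]
force: [-2.1, -1.1, -0.6]
opening: 0.298
```

```bash
python3 st.py
```

```text
t 7.37 r 0.0484 th 72.4 toolyaw+90 73.1 z 0.0843 Ft(ccw+) 1.67 Fr -1.64 Fz -0.63 Mz* [-0.09  0.59 -0.  ]
```

>>> drive_tool(translation=[[0.0013,0,0],[0.0025,0,-0.0001],[0.0025,0,-0.0001]], rotation=[[0,1.5,0],[0,3,0],[0,3,0]], fingers=[0.7,0.7,0.7])

```text
clock: 7.62
eef_pos: [0.5645, -0.061, 0.0843]
tool_rot: [-0.696, 0.122, -0.122, 0.696]
force: [-2.3, 0.3, -0.8]
opening: 0.301
```

```bash
python3 st.py c3
```

```text
t 7.62 r 0.0484 th 69.4 toolyaw+90 70.1 z 0.0843 Ft(ccw+) 2.25 Fr -0.52 Fz -0.79 Mz* [-0.06  0.58  0.04]
```

View pics/c3.png

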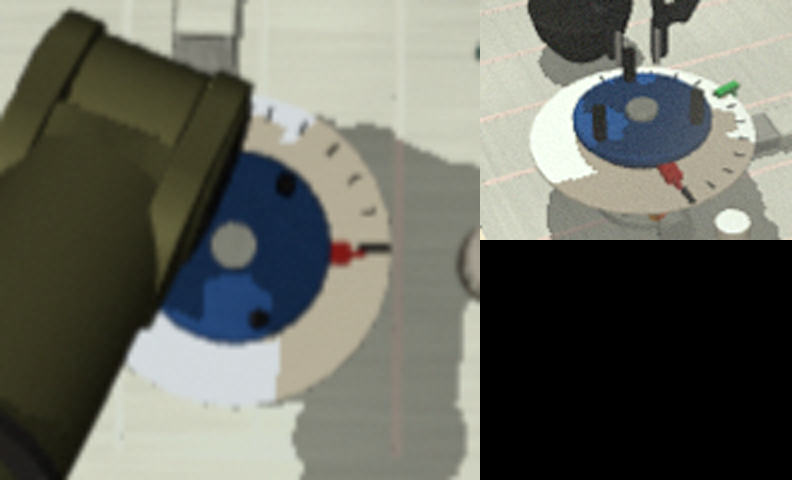

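Pointer is at the shut line (top crop (345,250)), still only friction force. Continuing by feel.

>>> drive_tool(translation=[[0.0008,0,0],[0.0017,0,0],[0.0017,0,0]], rotation=[[0,1,0],[0,2,0],[0,2,0]], fingers=[0.7,0.7,0.7])

```text
clock: 7.97
eef_pos: [0.566, -0.0617, 0.0843]
tool_rot: [-0.694, 0.134, -0.134, 0.694]
force: [-2.6, -0.6, -0.7]
opening: 0.299
```

```bash
python3 st.py
```

```text
t 7.97 r 0.0483 th 67.5 toolyaw+90 68.1 z 0.0843 Ft(ccw+) 2.19 Fr -1.58 Fz -0.72 Mz* [0.02 0.53 0.01]
```

>>> drive_tool(translation=[[0.0008,0,0],[0.0017,0,0],[0.0017,0,0]], rotation=[[0,1,0],[0,2,0],[0,2,0]], fingers=[0.7,0.7,0.7])

```text
clock: 8.22
eef_pos: [0.5676, -0.0623, 0.0843]
tool_rot: [0.692, -0.146, 0.146, -0.692]
force: [-2.5, 0.0, -1.0]
opening: 0.303
```

```bash
python3 st.py
```

```text
t 8.22 r 0.0483 th 65.4 toolyaw+90 66.1 z 0.0843 Ft(ccw+) 2.27 Fr -0.98 Fz -0.98 Mz* [0.1  0.54 0.  ]
```

>>> drive_tool(translation=[[0.0008,0,0],[0.0017,0,0],[0.0017,0,0]], rotation=[[0,1,0],[0,2,0],[0,2,0]], fingers=[0.7,0.7,0.7])

```text
clock: 8.47
eef_pos: [0.5691, -0.063, 0.0843]
tool_rot: [-0.689, 0.158, -0.158, 0.689]
force: [-2.8, 0.1, 0.3]
opening: 0.3
```

```bash
python3 st.py
```

```text
t 8.47 r 0.0484 th 63.5 toolyaw+90 64.1 z 0.0843 Ft(ccw+) 2.53 Fr -1.10 Fz 0.27 Mz* [ 0.07  0.65 -0.01]
```

>>> drive_tool(translation=[[0.0008,0,0],[0.0017,0,0],[0.0017,0,0]], rotation=[[0,1,0],[0,2,0],[0,2,0]], fingers=[0.7,0.7,0.7])

```text
clock: 8.72
eef_pos: [0.5702, -0.0637, 0.0842]
tool_rot: [-0.686, 0.171, -0.17, 0.686]
force: [-4.1, 0.2, 1.5]
opening: 0.302
```

```bash
python3 st.py
```

```text
t 8.72 r 0.0483 th 62.0 toolyaw+90 62.1 z 0.0842 Ft(ccw+) 3.76 Fr -1.76 Fz 1.49 Mz* [0.18 0.97 0.02]
```

>>> drive_tool(translation=[[0.0008,0,0],[0.0017,0,0],[0.0017,0,0]], rotation=[[0,1,0],[0,2,0],[0,2,0]], fingers=[0.7,0.7,0.7])

```text
clock: 8.97
eef_pos: [0.5712, -0.0643, 0.0841]
tool_rot: [-0.683, 0.183, -0.182, 0.683]
force: [-6.3, 1.4, 1.7]
opening: 0.297
```

```bash
python3 st.py c4
```

```text
t 8.97 r 0.0482 th 60.6 toolyaw+90 60.1 z 0.0841 Ft(ccw+) 6.18 Fr -1.86 Fz 1.70 Mz* [0.33 1.38 0.02]
```

View pics/c4.png

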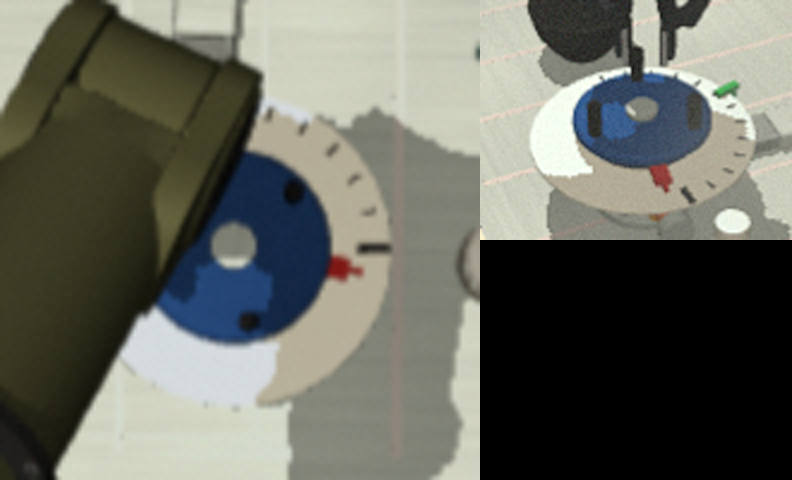

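On the seat: force rising 2.5 → 3.8 → 6.2 N. Press on to about 12 N.

>>> drive_tool(translation=[[0.0008,0,0],[0.0017,0,0],[0.0017,0,0]], rotation=[[0,1,0],[0,2,0],[0,2,0]], fingers=[0.7,0.7,0.7])

```text
clock: 9.32
eef_pos: [0.5721, -0.0649, 0.084]
tool_rot: [-0.68, 0.195, -0.193, 0.68]
force: [-8.1, 2.0, 2.9]
opening: 0.302
```

```bash
python3 st.py
```

```text
t 9.32 r 0.0481 th 59.3 toolyaw+90 58.1 z 0.084 Ft(ccw+) 7.95 Fr -2.44 Fz 2.94 Mz* [ 0.42  1.74 -0.02]
```

>>> drive_tool(translation=[[0.0008,0,0],[0.0014,0,0],[0.0014,0,0]], rotation=[[0,1,0],[0,1.7,0],[0,1.7,0]], fingers=[0.7,0.7,0.7])

```text
clock: 9.57
eef_pos: [0.5728, -0.0655, 0.084]
tool_rot: [-0.677, 0.205, -0.203, 0.677]
force: [-9.4, 2.9, 4.0]
opening: 0.301
```

```bash
python3 st.py
```

```text
t 9.57 r 0.048 th 58.2 toolyaw+90 56.5 z 0.084 Ft(ccw+) 9.51 Fr -2.45 Fz 3.97 Mz* [0.47 1.99 0.  ]
```

>>> drive_tool(translation=[[0.001,0,0],[0.0023,0,0],[0.0023,0,0],[0.0023,0,0]], rotation=[[0,1.2,0],[0,2.5,0],[0,2.5,0],[0,2.5,0]], fingers=[0.7,0.7,0.7,0.7])

```text
clock: 9.9
eef_pos: [0.574, -0.0663, 0.0839]
tool_rot: [-0.672, 0.22, -0.217, 0.673]
force: [-10.5, 2.5, 5.8]
opening: 0.302
```

```bash
python3 st.py; python3 st.py c5
```

```text
t 9.9 r 0.0479 th 56.5 toolyaw+90 54.0 z 0.0839 Ft(ccw+) 10.17 Fr -3.74 Fz 5.75 Mz* [0.62 2.39 0.07]
t 9.9 r 0.0479 th 56.5 toolyaw+90 54.0 z 0.0839 Ft(ccw+) 10.17 Fr -3.74 Fz 5.75 Mz* [0.62 2.39 0.07]
```

View pics/c5.png

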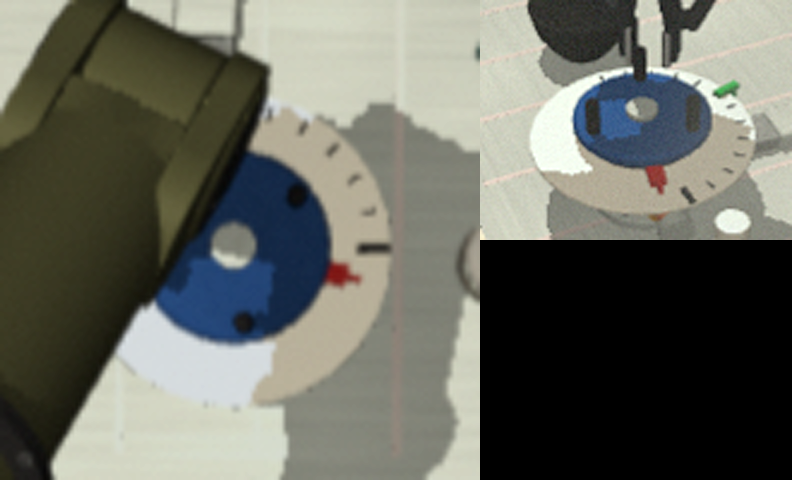

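>>> drive_tool(translation=[[0.0008,0,0],[0.0015,0,0],[0.0015,0,0],[0.0015,0,0]], rotation=[[0,0.9,0],[0,1.8,0],[0,1.8,0],[0,1.8,0]], fingers=[0.7,0.7,0.7,0.7])

```text
clock: 10.33
eef_pos: [0.5747, -0.0669, 0.0839]
tool_rot: [-0.669, 0.231, -0.227, 0.669]
force: [-11.7, 3.3, 6.1]
opening: 0.294
```

```bash
python3 st.py
```

```text
t 10.33 r 0.0479 th 55.3 toolyaw+90 52.2 z 0.0839 Ft(ccw+) 11.50 Fr -3.89 Fz 6.11 Mz* [0.8  2.62 0.03]
```

Seated firmly at about 11.5 N. Now turning back anticlockwise: first 60°.

>>> drive_tool(translation=[[-0.0033,0,-0.0001],[-0.0067,0,-0.0005],[-0.01,0,-0.001],[-0.0132,0,-0.0019],[-0.0164,0,-0.0029],[-0.0195,0,-0.0041],[-0.0225,0,-0.0056],[-0.0254,0,-0.0073],[-0.0282,0,-0.0092],[-0.0309,0,-0.0112],[-0.0333,0,-0.0135],[-0.0357,0,-0.0159],[-0.0378,0,-0.0185],[-0.0398,0,-0.0212],[-0.0416,0,-0.024],[-0.0416,0,-0.024]], rotation=[[0,-4,0],[0,-8,0],[0,-12,0],[0,-16,0],[0,-20,0],[0,-24,0],[0,-28,0],[0,-32,0],[0,-36,0],[0,-40,0],[0,-44,0],[0,-48,0],[0,-52,0],[0,-56,0],[0,-60,0],[0,-60,0]], fingers=[0.7,0.7,0.7,0.7,0.7,0.7,0.7,0.7,0.7,0.7,0.7,0.7,0.7,0.7,0.7,0.7])

```text
clock: 11.67
eef_pos: [0.5324, -0.0617, 0.0851]
tool_rot: [0.694, 0.139, -0.135, -0.693]
force: [2.4, 1.7, -0.9]
opening: 0.301
```

```bash
cat > pt.py <<'E'
from m import *
C=np.array([.5475,-.1063])
def yaw(p): d=p[:2]-C; return np.degrees(np.arctan2(d[1],d[0])),np.hypot(*d)
im,o=measure()
for k,z in (('red',.080),('green',.077)):
    for uv,n in o[k]:
        a,r=yaw(plane("top",[uv],z)[0]); print(k,uv.round(1),n,'yaw %.1f r %.3f'%(a,r))
E
python3 st.py d1; python3 pt.py
```

```text
t 11.67 r 0.0471 th 108.8 toolyaw+90 112.4 z 0.0851 Ft(ccw+) -2.82 Fr 0.79 Fz -0.95 Mz* [ 0.34 -0.52  0.08]
red [355.7 246.2] 30 yaw -87.8 r 0.069
green [319.4 209.1] 25 yaw 13.4 r 0.097
```

View pics/d1.png

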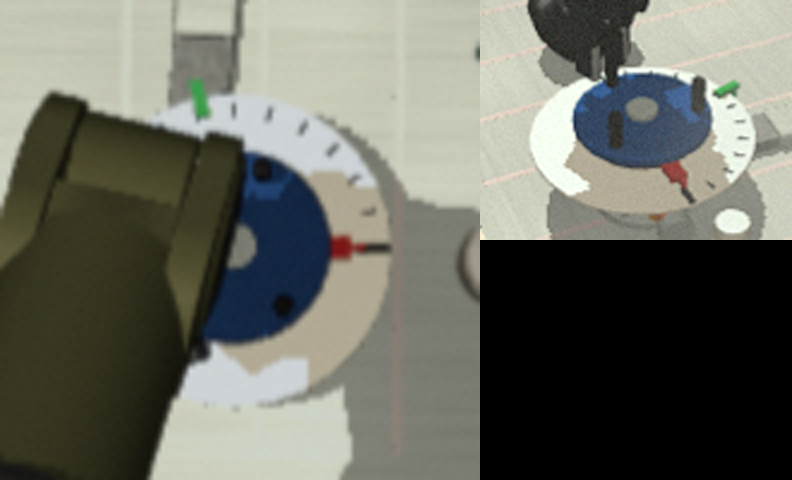

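Pointer now follows: -87.8°, green at 13.4°, so about 101° to go. Computing row numbers about the true axis.

```bash
cat > arc.py <<'E'
from h import *
import sys
def arc(total,n,fin=.7):
    s=sensors.read_state();Rm=R.from_quat(s['tool_rot']).as_matrix()
    d=np.array([.5475-s['eef_pos'][0],-.1063-s['eef_pos'][1],0]);p=Rm.T@d;p[1]=0
    T=[];W=[]
    for i in range(1,n+1):
        a=-total*i/n
        t=p-R.from_rotvec([0,np.radians(a),0]).apply(p);T.append([round(t[0],4),0,round(t[2],4)]);W.append([0,round(a,1),0])
    print(T);print(W)
arc(float(sys.argv[1]),int(sys.argv[2]))
E
python3 arc.py 60 15
```

```text
[[np.float64(-0.0033), 0, np.float64(0.0001)], [np.float64(-0.0066), 0, np.float64(-0.0001)], [np.float64(-0.0099), 0, np.float64(-0.0005)], [np.float64(-0.0131), 0, np.float64(-0.0011)], [np.float64(-0.0163), 0, np.float64(-0.002)], [np.float64(-0.0194), 0, np.float64(-0.003)], [np.float64(-0.0224), 0, np.float64(-0.0043)], [np.float64(-0.0254), 0, np.float64(-0.0058)], [np.float64(-0.0282), 0, np.float64(-0.0075)], [np.float64(-0.0309), 0, np.float64(-0.0094)], [np.float64(-0.0335), 0, np.float64(-0.0115)], [np.float64(-0.0359), 0, np.float64(-0.0137)], [np.float64(-0.0381), 0, np.float64(-0.0161)], [np.float64(-0.0402), 0, np.float64(-0.0187)], [np.float64(-0.0421), 0, np.float64(-0.0214)]]
[[0, -4.0, 0], [0, -8.0, 0], [0, -12.0, 0], [0, -16.0, 0], [0, -20.0, 0], [0, -24.0, 0], [0, -28.0, 0], [0, -32.0, 0], [0, -36.0, 0], [0, -40.0, 0], [0, -44.0, 0], [0, -48.0, 0], [0, -52.0, 0], [0, -56.0, 0], [0, -60.0, 0]]
```

>>> drive_tool(translation=[[-0.0033,0,0.0001],[-0.0066,0,-0.0001],[-0.0099,0,-0.0005],[-0.0131,0,-0.0011],[-0.0163,0,-0.002],[-0.0194,0,-0.003],[-0.0224,0,-0.0043],[-0.0254,0,-0.0058],[-0.0282,0,-0.0075],[-0.0309,0,-0.0094],[-0.0335,0,-0.0115],[-0.0359,0,-0.0137],[-0.0381,0,-0.0161],[-0.0402,0,-0.0187],[-0.0421,0,-0.0214],[-0.0421,0,-0.0214]], rotation=[[0,-4,0],[0,-8,0],[0,-12,0],[0,-16,0],[0,-20,0],[0,-24,0],[0,-28,0],[0,-32,0],[0,-36,0],[0,-40,0],[0,-44,0],[0,-48,0],[0,-52,0],[0,-56,0],[0,-60,0],[0,-60,0]], fingers=[0.7,0.7,0.7,0.7,0.7,0.7,0.7,0.7,0.7,0.7,0.7,0.7,0.7,0.7,0.7,0.7])

```text
clock: 13.15
eef_pos: [0.4997, -0.0978, 0.0845]
tool_rot: [0.533, 0.465, -0.465, -0.533]
force: [0.7, 1.6, 1.7]
opening: 0.304
```

```bash
python3 st.py d2; python3 pt.py;python3 arc.py 30 10 | sed 's/np.float64(//g;s/)//g'; python3 -c "
from cell import sensors;print(sensors.read_state()['qpos'].round(2))"
```

```text
t 13.15 r 0.0486 th 169.9 toolyaw+90 172.3 z 0.0845 Ft(ccw+) -1.69 Fr -0.36 Fz 1.66 Mz* [ 0.36 -0.14 -0.01]
red [342.  223.1] 27 yaw -30.0 r 0.069
green [319.4 209.1] 25 yaw 13.4 r 0.097
[[-0.0026, 0, 0.0], [-0.0051, 0, -0.0001], [-0.0077, 0, -0.0003], [-0.0102, 0, -0.0007], [-0.0127, 0, -0.0012], [-0.0152, 0, -0.0018], [-0.0176, 0, -0.0026], [-0.02, 0, -0.0034], [-0.0224, 0, -0.0045], [-0.0247, 0, -0.0056]]
[[0, -3.0, 0], [0, -6.0, 0], [0, -9.0, 0], [0, -12.0, 0], [0, -15.0, 0], [0, -18.0, 0], [0, -21.0, 0], [0, -24.0, 0], [0, -27.0, 0], [0, -30.0, 0]]
[ 0.2   0.46 -0.08  1.96  0.06  0.72  1.52]
```

View pics/d2.png

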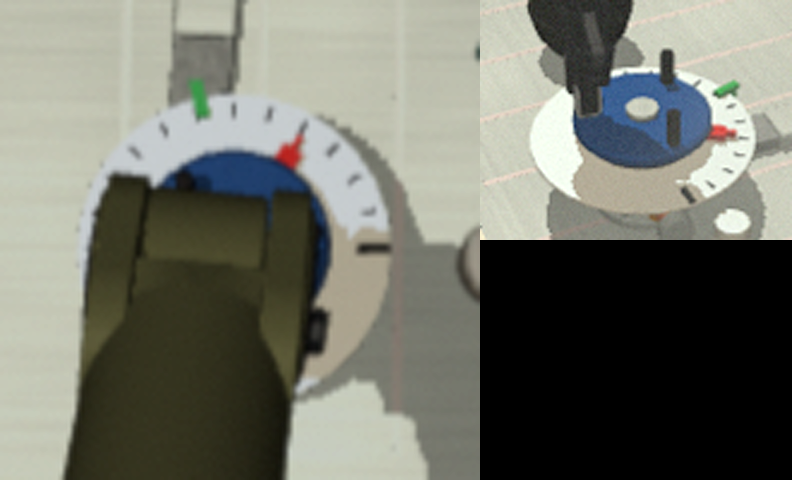

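Pointer at -30.0°; 43.4° to the green mark. Another 30°.

>>> drive_tool(translation=[[-0.0026,0,0],[-0.0051,0,-0.0001],[-0.0077,0,-0.0003],[-0.0102,0,-0.0007],[-0.0127,0,-0.0012],[-0.0152,0,-0.0018],[-0.0176,0,-0.0026],[-0.02,0,-0.0034],[-0.0224,0,-0.0045],[-0.0247,0,-0.0056],[-0.0247,0,-0.0056]], rotation=[[0,-3,0],[0,-6,0],[0,-9,0],[0,-12,0],[0,-15,0],[0,-18,0],[0,-21,0],[0,-24,0],[0,-27,0],[0,-30,0],[0,-30,0]], fingers=[0.7,0.7,0.7,0.7,0.7,0.7,0.7,0.7,0.7,0.7,0.7])

```text
clock: 14.22
eef_pos: [0.5006, -0.1226, 0.084]
tool_rot: [-0.394, -0.587, 0.587, 0.395]
force: [-2.4, 2.0, 1.2]
opening: 0.297
```

```bash
python3 st.py d3; python3 pt.py;python3 arc.py 9 6 | sed 's/np.float64(//g;s/)//g'
```

```text
t 14.22 r 0.0497 th -160.8 toolyaw+90 202.2 z 0.084 Ft(ccw+) -2.68 Fr 1.64 Fz 1.20 Mz* [0.44 0.42 0.07]
red [328.9 219.6] 27 yaw -1.5 r 0.068
green [319.4 209.1] 25 yaw 13.4 r 0.097
[[-0.0013, 0, 0.0], [-0.0026, 0, 0.0001], [-0.0039, 0, 0.0], [-0.0052, 0, -0.0], [-0.0065, 0, -0.0001], [-0.0078, 0, -0.0002]]
[[0, -1.5, 0], [0, -3.0, 0], [0, -4.5, 0], [0, -6.0, 0], [0, -7.5, 0], [0, -9.0, 0]]
```

View pics/d3.png

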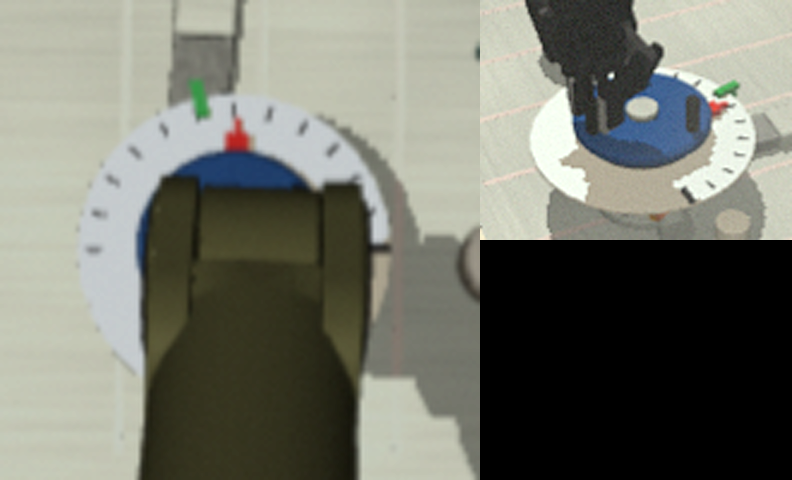

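Pointer at -1.5°. Go 9° more, then fine steps.

>>> drive_tool(translation=[[-0.0013,0,0],[-0.0026,0,0.0001],[-0.0039,0,0],[-0.0052,0,0],[-0.0065,0,-0.0001],[-0.0078,0,-0.0002],[-0.0078,0,-0.0002]], rotation=[[0,-1.5,0],[0,-3,0],[0,-4.5,0],[0,-6,0],[0,-7.5,0],[0,-9,0],[0,-9,0]], fingers=[0.7,0.7,0.7,0.7,0.7,0.7,0.7])

```text
clock: 14.95
eef_pos: [0.504, -0.1305, 0.084]
tool_rot: [-0.346, -0.616, 0.617, 0.347]
force: [-4.7, 1.1, 1.3]
opening: 0.304
```

```bash
cat > fine.py <<'E'
from m import *
import sys
C=np.array([.548,-.1063])
ims=np.mean([read_camera("top").astype(float) for _ in range(4)],0)
im=np.clip(ims,0,255).astype(np.uint8); x0,y0,x1,y1=295,195,365,250
f=8
c=cv2.resize(im[y0:y1,x0:x1],None,fx=f,fy=f,interpolation=cv2.INTER_CUBIC); h=hsv(c).astype(int);H,S,V=h[...,0],h[...,1],h[...,2]
def ana(name,mask,z,rlo,rhi):
    ys,xs=np.nonzero(mask); uv=np.c_[(xs+.5)/f-.5+x0,(ys+.5)/f-.5+y0]
    P=plane("top",uv,z)[:,:2]-C; r=np.hypot(*P.T); a=np.degrees(np.arctan2(P[:,1],P[:,0])); 
    print(name,'n',len(r),'r %.3f-%.3f'%(r.min(),r.max()))
    for lo in np.arange(rlo,rhi,.003):
        k=(r>=lo)&(r<lo+.003)
        if k.sum()>8: print('   r %.3f yaw %.2f n %d'%(lo,a[k].mean(),k.sum()))
    k=(r>=rlo)&(r<rhi); print('  mean',a[k].mean().round(2))
ana('red',((H<8)|(H>172))&(S>120)&(V>60),.0805,.062,.083)
ana('green',(abs(H-65)<20)&(S>90)&(V>40),.077,.083,.105)
if len(sys.argv)>1: cv2.imwrite(f"pics/{sys.argv[1]}.png",np.clip(c.astype(float)*1.5,0,255).astype(np.uint8))
E
python3 st.py; python3 fine.py e1; python3 arc.py 3 3 | sed 's/np.float64(//g;s/)//g'
```

```text
t 14.95 r 0.0498 th -151.0 toolyaw+90 211.3 z 0.084 Ft(ccw+) -3.23 Fr 3.56 Fz 1.34 Mz* [0.39 1.03 0.05]
red n 1712 r 0.061-0.080
   r 0.062 yaw 8.21 n 408
   r 0.065 yaw 8.11 n 419
   r 0.068 yaw 8.18 n 394
   r 0.071 yaw 8.26 n 206
   r 0.074 yaw 8.36 n 109
   r 0.077 yaw 8.32 n 79
  mean 8.2
green n 1727 r 0.085-0.108
   r 0.083 yaw 13.64 n 58
   r 0.086 yaw 13.53 n 221
   r 0.089 yaw 13.49 n 214
   r 0.092 yaw 13.43 n 220
   r 0.095 yaw 13.42 n 230
   r 0.098 yaw 13.45 n 233
   r 0.101 yaw 13.43 n 238
   r 0.104 yaw 13.47 n 240
  mean 13.47
[[-0.0009, 0, 0.0], [-0.0017, 0, 0.0], [-0.0026, 0, 0.0]]
[[0, -1.0, 0], [0, -2.0, 0], [0, -3.0, 0]]
```

View pics/e1.png

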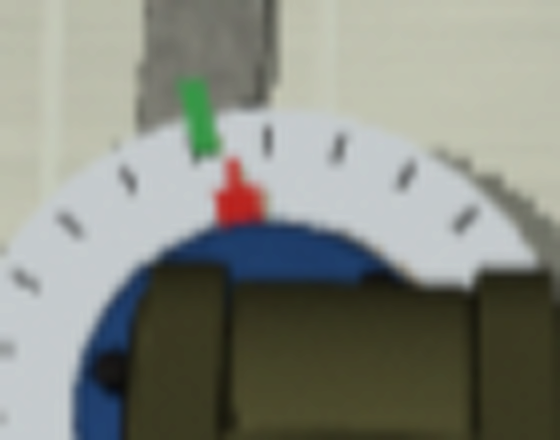

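Measurement is very consistent: pointer 8.2–8.3°, green 13.45°. 4° more, then trim.

>>> drive_tool(translation=[[-0.0009,0,0],[-0.0017,0,0],[-0.0026,0,0],[-0.0034,0,0],[-0.0034,0,0]], rotation=[[0,-1,0],[0,-2,0],[0,-3,0],[0,-4,0],[0,-4,0]], fingers=[0.7,0.7,0.7,0.7,0.7])

```text
clock: 15.57
eef_pos: [0.5063, -0.133, 0.0842]
tool_rot: [-0.325, -0.628, 0.628, 0.325]
force: [-5.9, 1.8, -0.6]
opening: 0.295
```

```bash
python3 st.py; python3 fine.py | grep -E "mean|077|074"
```

```text
t 15.57 r 0.0491 th -147.0 toolyaw+90 215.3 z 0.0842 Ft(ccw+) -4.74 Fr 3.95 Fz -0.62 Mz* [0.29 1.   0.06]
   r 0.074 yaw 12.35 n 120
   r 0.077 yaw 12.45 n 84
  mean 12.39
  mean 13.46
```

>>> drive_tool(translation=[[-0.0004,0,0],[-0.0009,0,0],[-0.0009,0,0]], rotation=[[0,-0.5,0],[0,-1,0],[0,-1,0]], fingers=[0.7,0.7,0.7])

```text
clock: 16.02
eef_pos: [0.5069, -0.1335, 0.0843]
tool_rot: [-0.32, -0.631, 0.631, 0.32]
force: [-4.5, 2.3, -1.1]
opening: 0.298
```

```bash
python3 st.py; python3 fine.py | grep -E "mean|077|074"
```

```text
t 16.02 r 0.0489 th -146.2 toolyaw+90 216.3 z 0.0843 Ft(ccw+) -4.40 Fr 2.43 Fz -1.14 Mz* [0.24 0.95 0.06]
   r 0.074 yaw 13.03 n 124
   r 0.077 yaw 13.19 n 87
  mean 13.13
  mean 13.46
```

>>> drive_tool(translation=[[-0.0003,0,0],[-0.0003,0,0]], rotation=[[0,-0.3,0],[0,-0.3,0]], fingers=[0.7,0.7])

```text
clock: 16.38
eef_pos: [0.5071, -0.1338, 0.0843]
tool_rot: [-0.318, -0.631, 0.632, 0.318]
force: [-3.9, 2.2, -0.3]
opening: 0.301
```

```bash
python3 st.py; python3 fine.py | grep -E "mean|077|074"
```

```text
t 16.38 r 0.0489 th -145.8 toolyaw+90 216.5 z 0.0843 Ft(ccw+) -4.05 Fr 1.99 Fz -0.29 Mz* [0.35 1.   0.05]
   r 0.074 yaw 13.29 n 118
   r 0.077 yaw 13.57 n 85
  mean 13.36
  mean 13.46
```

>>> drive_tool(translation=[[0.002,0,0],[0.004,0,0],[0.006,0,0],[0.006,0,0]], rotation=[[0,0,0],[0,0,0],[0,0,0],[0,0,0]], fingers=[0.7,0.7,0.7,0.7])

```text
clock: 16.92
eef_pos: [0.5046, -0.1287, 0.0848]
tool_rot: [0.319, 0.632, -0.631, -0.317]
force: [-0.1, 0.1, -1.5]
opening: 0.301
```

```bash
python3 st.py e3; python3 fine.py | grep -E "mean|077|074"
```

```text
t 16.92 r 0.0484 th -152.5 toolyaw+90 216.5 z 0.0848 Ft(ccw+) -0.12 Fr 0.01 Fz -1.48 Mz* [-0.02  0.01 -0.05]
   r 0.074 yaw 13.28 n 119
   r 0.077 yaw 13.58 n 84
  mean 13.37
  mean 13.46
```

View pics/e3.png

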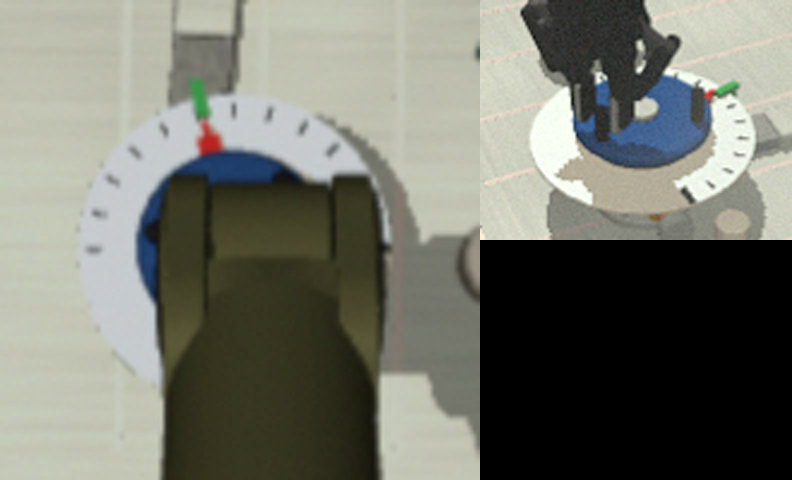

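Pointer sits in line with the green clip and stayed put when the finger left the post (forces zero). Lifting clear.

>>> drive_tool(translation=[[0,-0.006,0],[0,-0.014,0],[0,-0.025,0],[0,-0.04,0],[0,-0.06,0],[0,-0.08,0],[0,-0.1,0],[0,-0.12,0],[0,-0.12,0],[0,-0.12,0]], rotation=[[0,0,0],[0,0,0],[0,0,0],[0,0,0],[0,0,0],[0,0,0],[0,0,0],[0,0,0],[0,0,0],[0,0,0]], fingers=[0.7,0.7,0.7,0.7,0.7,0.7,0.7,0.7,0.7,0.7])

```text
clock: 18.05
eef_pos: [0.5043, -0.129, 0.2059]
tool_rot: [0.319, 0.632, -0.631, -0.317]
force: [-0.5, -0.6, -0.1]
opening: 0.296
```

```bash
python3 st.py f1; python3 fine.py | grep -E "mean|077|074"; python3 -c "
from h import *
cv2.imwrite('pics/f1s.png',read_camera('side'))"
```

```text
t 18.05 r 0.0488 th -152.3 toolyaw+90 216.5 z 0.2059 Ft(ccw+) 0.34 Fr 0.70 Fz -0.13 Mz* [-0.05  0.    0.05]
   r 0.074 yaw 13.28 n 117
   r 0.077 yaw 13.60 n 85
  mean 11.46
  mean 13.45
```

View pics/f1s.png

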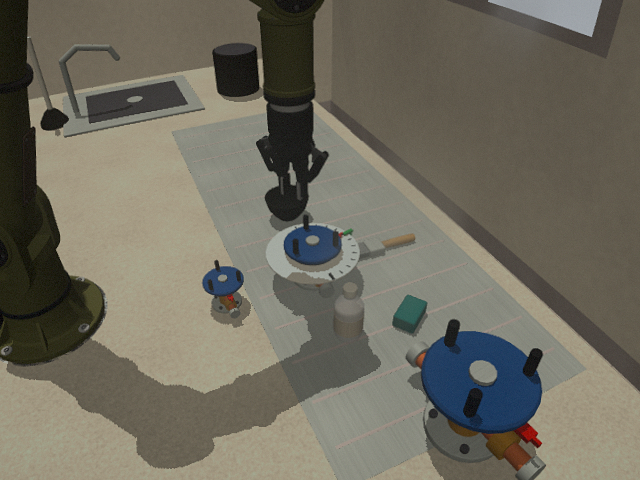

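Gripper is clear, surroundings undisturbed; tip rings unchanged at 13.3–13.6° vs. 13.45° (the overall red mean of 11.5° this time is only because the lifted wrist hides part of the pointer's base). Handing in.

```bash
python3 -c "
from cell import order;print(order.hand_in())"
```

```text
the job is handed in; nothing more can be done
None
```

The middle-sized regulator is reset and handed in. I straddled post2 with the half-closed jaws and turned the handwheel clockwise until the push rose from about 2.5 N to 11.5 N on the seat. Then I turned it back anticlockwise to the green mark, backed off the post and lifted clear, at about 18 s on the clock.

**Last checks:**
- The outermost part of the pointer stands at 13.3–13.6° and the green clip at 13.45°. The pointer did not move when I let go.
- Wrist forces were about zero afterwards, and the bowl, bottle, block and brush looked undisturbed.

**Two readings that disagreed:**
- The fingertips sat about 25 mm higher in the pictures than the reported tool point, so I lowered by picture and force instead.
- In the last picture the average over the whole pointer read 11.5°. I put this down to the lifted wrist hiding part of its base, because the tip readings had not changed.

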